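Load the bench incubator's locking drawer

ROBOT

A 6-joint arm with a two-finger parallel gripper is mounted at the origin on a cart in front of the work surface, level with it; the furniture and walls round the work are solid. World frame = base frame: x ahead of the robot, y to its left, z up, the work surface at z = 0. Lengths are in mm, angles in rad, forces in N, time in s.
With the tool pointing down it reaches from about 425 to 950 mm from the base axis. Payload 3.5 kg.
Tool frame: the origin (TCP) lies at the very end of the fingers, on their centre line; the grasp point (between the pads) lies 19 mm behind it; z points along the fingers, y is the line along which they close (so a half turn about z gives the same grasp; the last joint's range is limited). The gripper opens to 85 mm and grips with 20 to 120 N. Pads are 22 mm wide; open, the fingers measure 114 mm over their backs; the gripper's body (76 mm by 85 mm) begins 54 mm behind the grasp point. The pads swing forward as they close: fully open they stand 13 mm farther back than shut.
Start: joints at [-1.283, 0.286, 1.577, -0, 1.279, -0.15], TCP at [286.185, -611.313, 231.325] pointing down, gripper open.
Joint ranges: [-2.77, 2.77], [-0.9, 2.22], [0.21, 2.48], [-1.53, 4.67], [0.24, 2.81], [-2.84, 2.84]. Speed limits (rad/s): [2.79, 2.79, 3.14, 3.14, 3.14, 3.14].

INTERFACE

Orientations are given as a unit quaternion [w, x, y, z].
In Python, from bench import observe, eyes, order gives the robot as it stands.
- The arm moves only by the shell command python3 -m jog 'ROWS' [FORCE]. ROWS is text: rows parted by semicolons, each of 5 numbers parted by spaces: the gripper's target within -1 to 1 (fully open at 1, half-way at 0, shut at -1), then the shift along the tool's x, y, z in units of 20 mm (1.0 is 20 mm), then the turn about the tool's z in units of 5 degrees (1.0 is 5 degrees). In form: fingers x y z twist; .... A call has 1 to 12 rows; each row shifts and turns the commanded pose from where the row before left it, along the tool's axes as they then stand; what a row does not reach is not made up. A row lasts 1/8 s, in which the tool goes at most 62.5 mm and 10.7 degrees, less where a joint would pass 70% of its speed; a pose out of reach is approached as far as the arm can. A call with a number of a shift or a turn outside -1 to 1 is refused whole. A call with a gripper value outside its range is refused whole. The fingers move at their own pace and stop on an object; FORCE is the grip in N (left out, the last holds). Time passes only in rows, so rows that do not move let the fingers close. It gives the time, the measured TCP pose, the force, the opening and the grip force at its end, in the units of the state.
- observe(): the state, without advancing time (a new reading comes with each control period).
- eyes.read_camera(name): name is "scene" or "top" or "wrist"; returns a dict with "img" (400x640x3 uint8, red, green, blue), "vfov" (degrees; the focal length in pixels is half the picture's height over the tangent of half this angle, whatever the lens; pixels are square), "cx", "cy" (the principal point, pixels), "extrinsics" (4x4, takes a point from camera to world coordinates). Camera axes: x right, y down, z forward; pixel columns grow to the right and rows downward; lengths in mm; the calibration is good to about 2 mm. The wrist camera is an equidistant fisheye: a pixel r from the principal point sees the ray r / f radians off the axis. A picture is of the moment at which its call begins. There is no depth.
- order.close_job(): hands the job in; it is judged then, once.
The state is a dict: "time_s": time; "joints": joint angles; "qd": joint speeds; "joint_torque": joint torques, N m; "ee_pos": TCP position; "tool_rot": TCP orientation; "contact_force": force on the tool from outside, world axes, zero at the start; "ft_torque": the same for the moment, N m; "width": opening from 0.0 (shut) to 1.0 (fully open); "grip_force": force on a finger pad.
Only numpy, scipy, OpenCV 4.12 (cv2) and the standard library are available. Lean on these libraries where they do the work, as an engineer would, in place of code of your own. Each camera call takes 0.05 s, during which the arm holds its last target. There are 200 camera calls.

TASK

Load the small bench incubator: pull its drawer out until it locks, then drop every specimen cup and pot that stands on the desk into a pocket of its own in the drawer, each cup in a large pocket and each narrow pot in a small one, seated upright on the pocket floor. When all are in, press the drawer's release lever and push the drawer fully home.

Things in the scene. Friction and masses are not known exactly. Their poses are not given: they have to be found in the camera images.
- drawer (a joint): how far the incubator drawer is open, in m: 0 fully home, 0.152 fully out, at its stop. It slides with about 3 N of friction and stays where it is left. Pulled past 0.147 a spring pawl drops in and locks it out: it cannot be pushed in (5 mm of play) until the release lever is pressed
- release_lever (a joint): release lever, in rad: 0 when its pad is up. Pressing the pad raises the pawl: free beyond 0.17 (pad 10 mm down), stop at 0.24 (14 mm down); 2.5 N starts it, 7 N presses it fully; a spring lifts it again. Whenever the drawer is not fully out the pawl rides on the slide and this reads about 0.15 by itself; fully out, near 0 means locked
- drawer_handle (a point): middle of the steel bar handle of the drawer: a level bar 8 mm thick, 64 mm long, 66 mm above the desk, 33 mm in front of the drawer's front, open from above. x points into the incubator (the drawer opens along -x), y left along the bar, z up. The front is a white plate 151 mm wide, 10 to 80 mm above the desk, its outer face at x = +0.033 of this frame
- lever_pad (a point): middle of the top of the black ribbed pad of the release lever, 28 mm (x) by 34 mm (y), in front of the drawer's front at its left end, 50 mm above the desk when up; it moves with the drawer. Axes as the handle's, but tipping with the lever. The drawer's front face is 14 mm beyond it (+x) and rises 30 mm above it, so one finger can press the pad and push the drawer
- microscope: obstacle: the heavy microscope close on the right of the incubator; origin at the middle of its foot on the desk, x away from its user, y left. It is 540 mm tall and solid: foot and stage reach 92 mm to either side (stage 128 mm high, from x = -0.135), the head from 270 mm up reaches 55 mm to either side and its eyepieces to x = -0.2. Swing the arm round it, not through it
- printer: obstacle: the printer behind the desk's left half; origin at the middle of its underside, x away from the user, y left; 308 mm wide, 195 mm high from x = -0.03, its paper tray (23 mm high, 220 mm wide) in front of that to x = -0.17
- cup_1_mid (a point): centre (half-way up, 29 mm above its base; z is its axis, up when it stands) of a specimen cup: clear plastic, part filled, with a flat ribbed screw lid, 58 mm tall, the lid 46 mm across and 12 mm high, the body tapering to 42 mm; about 80 g. It stands on the desk to the left of the incubator. May be absent
- cup_2_mid (a point): centre (half-way up, 29 mm above its base; z is its axis, up when it stands) of a specimen cup: clear plastic, part filled, with a flat ribbed screw lid, 58 mm tall, the lid 46 mm across and 12 mm high, the body tapering to 42 mm; about 80 g. It stands on the desk to the left of the incubator. May be absent
- pot_1_mid (a point): centre (half-way up, 28.5 mm above its base; z is its axis, up when it stands) of a small specimen pot: the narrow kind, 31 mm across and 57 mm tall, with a snap cap; about 60 g. It stands on the desk to the left of the incubator. May be absent
- pot_2_mid (a point): centre (half-way up, 28.5 mm above its base; z is its axis, up when it stands) of a small specimen pot: the narrow kind, 31 mm across and 57 mm tall, with a snap cap; about 60 g. It stands on the desk to the left of the incubator. May be absent
- pot_3_mid (a point): centre (half-way up, 28.5 mm above its base; z is its axis, up when it stands) of a small specimen pot: the narrow kind, 31 mm across and 57 mm tall, with a snap cap; about 60 g. It stands on the desk to the left of the incubator. May be absent
- large_pocket_1 (a point): centre of the floor of the nearer large round pocket (54 mm across, 30 mm deep, for a cup) in the drawer's grey insert, right-hand column, pitch 60 mm along x. Axes as the handle's; floor 16 mm, insert's top 46 mm above the desk. Columns are 69 mm apart (y): close fingers along y; neighbours in a column are too close for them. Lies in the open only when the drawer is out
- large_pocket_2 (a point): centre of the floor of the farther large round pocket (54 mm across, 30 mm deep, for a cup) in the drawer's grey insert, right-hand column, pitch 60 mm along x. Axes as the handle's; floor 16 mm, insert's top 46 mm above the desk. Columns are 69 mm apart (y): close fingers along y; neighbours in a column are too close for them. Lies in the open only when the drawer is out
- small_pocket_1 (a point): centre of the floor of the nearest small round pocket (40 mm across, 30 mm deep, for a pot) in the drawer's insert, left-hand column, pitch 45 mm along x. Axes and heights as the large pockets'. With the drawer out, the incubator's face (96 mm high) is 36 mm beyond the farthest small pocket and 51 mm beyond the farther large one
- small_pocket_2 (a point): centre of the floor of the middle small round pocket (40 mm across, 30 mm deep, for a pot) in the drawer's insert, left-hand column, pitch 45 mm along x. Axes and heights as the large pockets'. With the drawer out, the incubator's face (96 mm high) is 36 mm beyond the farthest small pocket and 51 mm beyond the farther large one
- small_pocket_3 (a point): centre of the floor of the farthest small round pocket (40 mm across, 30 mm deep, for a pot) in the drawer's insert, left-hand column, pitch 45 mm along x. Axes and heights as the large pockets'. With the drawer out, the incubator's face (96 mm high) is 36 mm beyond the farthest small pocket and 51 mm beyond the farther large one
Not all that is in view belongs to the job. Leave any green look-alike of the part that bears pot_1_mid alone.

How it is judged (in metres and radians):
On the way, in this order (a step that is already met when the one before it is completed fails the run):
1. the drawer is pulled out until it locks (value of joint drawer above 0.1445 m and value of joint release_lever below 0.04 rad), for 0.2 s.
2. every specimen stands in a pocket of its own size while the drawer is out (value of joint drawer above 0.13 m and ((horizontal distance between cup_1_mid and large_pocket_1 below 0.011 m and z of cup_1_mid in the frame of large_pocket_1 below 0.035 m) or (horizontal distance between cup_1_mid and large_pocket_2 below 0.011 m and z of cup_1_mid in the frame of large_pocket_2 below 0.035 m)) and angle between each of cup_1_mid, cup_2_mid, pot_1_mid, pot_2_mid, pot_3_mid's own z axis and vertical below 0.2 rad and ((horizontal distance between cup_2_mid and large_pocket_1 below 0.011 m and z of cup_2_mid in the frame of large_pocket_1 below 0.035 m) or (horizontal distance between cup_2_mid and large_pocket_2 below 0.011 m and z of cup_2_mid in the frame of large_pocket_2 below 0.035 m)) and ((horizontal distance between pot_1_mid and small_pocket_1 below 0.009 m and z of pot_1_mid in the frame of small_pocket_1 below 0.0345 m) or (horizontal distance between pot_1_mid and small_pocket_2 below 0.009 m and z of pot_1_mid in the frame of small_pocket_2 below 0.0345 m) or (horizontal distance between pot_1_mid and small_pocket_3 below 0.009 m and z of pot_1_mid in the frame of small_pocket_3 below 0.0345 m)) and ((horizontal distance between pot_2_mid and small_pocket_1 below 0.009 m and z of pot_2_mid in the frame of small_pocket_1 below 0.0345 m) or (horizontal distance between pot_2_mid and small_pocket_2 below 0.009 m and z of pot_2_mid in the frame of small_pocket_2 below 0.0345 m) or (horizontal distance between pot_2_mid and small_pocket_3 below 0.009 m and z of pot_2_mid in the frame of small_pocket_3 below 0.0345 m)) and ((horizontal distance between pot_3_mid and small_pocket_1 below 0.009 m and z of pot_3_mid in the frame of small_pocket_1 below 0.0345 m) or (horizontal distance between pot_3_mid and small_pocket_2 below 0.009 m and z of pot_3_mid in the frame of small_pocket_2 below 0.0345 m) or (horizontal distance between pot_3_mid and small_pocket_3 below 0.009 m and z of pot_3_mid in the frame of small_pocket_3 below 0.0345 m))), for 0.2 s.
3. the release lever is pressed down with the drawer still out (value of joint release_lever above 0.13 rad and value of joint drawer above 0.1 m), for 0.02 s.
At the end, for the whole second after the job is handed in: The drawer is fully home (within 5 mm) and at rest, and in it every cup stands in a large pocket and every pot in a small pocket, on the pocket floor (within 6 mm) and upright (within 0.2 rad) (value of joint drawer below 0.005 m and velocity of joint drawer between -0.01 and 0.01 m/s and ((horizontal distance between cup_1_mid and large_pocket_1 below 0.011 m and z of cup_1_mid in the frame of large_pocket_1 below 0.035 m) or (horizontal distance between cup_1_mid and large_pocket_2 below 0.011 m and z of cup_1_mid in the frame of large_pocket_2 below 0.035 m)) and angle between each of cup_1_mid, cup_2_mid, pot_1_mid, pot_2_mid, pot_3_mid's own z axis and vertical below 0.2 rad and ((horizontal distance between cup_2_mid and large_pocket_1 below 0.011 m and z of cup_2_mid in the frame of large_pocket_1 below 0.035 m) or (horizontal distance between cup_2_mid and large_pocket_2 below 0.011 m and z of cup_2_mid in the frame of large_pocket_2 below 0.035 m)) and ((horizontal distance between pot_1_mid and small_pocket_1 below 0.009 m and z of pot_1_mid in the frame of small_pocket_1 below 0.0345 m) or (horizontal distance between pot_1_mid and small_pocket_2 below 0.009 m and z of pot_1_mid in the frame of small_pocket_2 below 0.0345 m) or (horizontal distance between pot_1_mid and small_pocket_3 below 0.009 m and z of pot_1_mid in the frame of small_pocket_3 below 0.0345 m)) and ((horizontal distance between pot_2_mid and small_pocket_1 below 0.009 m and z of pot_2_mid in the frame of small_pocket_1 below 0.0345 m) or (horizontal distance between pot_2_mid and small_pocket_2 below 0.009 m and z of pot_2_mid in the frame of small_pocket_2 below 0.0345 m) or (horizontal distance between pot_2_mid and small_pocket_3 below 0.009 m and z of pot_2_mid in the frame of small_pocket_3 below 0.0345 m)) and ((horizontal distance between pot_3_mid and small_pocket_1 below 0.009 m and z of pot_3_mid in the frame of small_pocket_1 below 0.0345 m) or (horizontal distance between pot_3_mid and small_pocket_2 below 0.009 m and z of pot_3_mid in the frame of small_pocket_2 below 0.0345 m) or (horizontal distance between pot_3_mid and small_pocket_3 below 0.009 m and z of pot_3_mid in the frame of small_pocket_3 below 0.0345 m))); the robot touches nothing.
Of cup_1, cup_2, pot_1, pot_2, pot_3 only 4 to 5 are there at a start; the rules pass over those that are not, and their reading is None.
At some moment in a run one of cup_1, cup_2, pot_1, pot_2, pot_3 may be knocked a few centimetres aside while the robot is not near it.
It also fails if it takes over 192 s, if anything falls off the work surface, if the arm or the gripper's body presses on something with over 40 N, if the wrist force passes 120 N, or if a joint passes its speed limit or range.

## Working session

There is one attempt and no reset: what is moved stays moved. The work goes in short steps, Python scripts to look and compute and a shell command to move; the robot and the scene stay as the last step left them, time stands still between calls to the robot, and variables do not carry over. Pictures are saved under pics/ and viewed, at most 14 in all, crops included, and the job is handed in when it is done.

```bash
ls; mkdir -p pics
cat > h.py <<'E'
import numpy as np, cv2
from scipy.spatial.transform import Rotation as R
from bench import observe, eyes, order
def cam(n, save=None):
    c=eyes.read_camera(n); c['name']=n
    if save: cv2.imwrite('pics/'+save, c['img'][:,:,::-1])
    return c
def ray(c,u,v):
    E=np.array(c['extrinsics']); f=200/np.tan(np.radians(c['vfov']/2))
    d=np.array([u-c['cx'],v-c['cy']],float)
    if c['name']=='wrist':
        r=np.hypot(*d); t=r/f; d=np.array([*(d/max(r,1e-9)*np.sin(t)),np.cos(t)])
    else: d=np.array([*(d/f),1.])
    return E[:3,3],E[:3,:3]@d
def onz(c,u,v,z):
    o,d=ray(c,u,v); return (o+d*(z-o[2])/d[2]).round(1)
def px(c,p):
    E=np.array(c['extrinsics']); q=E[:3,:3].T@(np.array(p,float)-E[:3,3]); f=200/np.tan(np.radians(c['vfov']/2))
    if c['name']=='wrist':
        t=np.arctan2(np.hypot(q[0],q[1]),q[2]); k=f*t/np.hypot(q[0],q[1]); return np.array([c['cx']+k*q[0],c['cy']+k*q[1]])
    return np.array([c['cx']+f*q[0]/q[2],c['cy']+f*q[1]/q[2]])
def st():
    s=observe(); Rm=R.from_quat(np.roll(s['tool_rot'],-1)).as_matrix()
    return s,np.array(s['ee_pos']),Rm
def delta(p):
    s,e,Rm=st(); return (Rm.T@(np.array(p)-e)/20).round(2)
E
python3 - <<'E'
from h import *
for n in('scene','top'):
    c=cam(n,n+'0.png'); print(n,c['vfov'],c['cx'],c['cy'],np.round(c['extrinsics'],3).tolist())
s,e,Rm=st(); print(s,Rm.round(3))
E
```

```text
pics
scene 54.39813400582821 319.47016492011664 205.31810251321082 [[0.747, -0.326, 0.579, 59.727], [-0.664, -0.373, 0.648, -574.205], [0.005, -0.869, -0.495, 495.947], [0.0, 0.0, 0.0, 1.0]]
top 47.6381930042375 325.44731038039964 201.9336961496035 [[0.001, -0.994, 0.11, 456.27], [-1.0, -0.002, -0.009, -24.611], [0.009, -0.11, -0.994, 1095.382], [0.0, 0.0, 0.0, 1.0]]
{'time_s': 0.1, 'joints': array([-1.28300999e+00,  2.87134356e-01,  1.57800467e+00, -2.14623991e-05,
        1.27860464e+00, -1.49981258e-01]), 'qd': array([ 2.17083061e-04, -1.79993111e-03, -3.31924329e-03, -3.21563268e-05,
        8.42808560e-04,  6.94023116e-04]), 'joint_torque': array([ 4.99507569e-04, -4.07293725e+01, -2.93699759e+01, -1.44709834e-04,
        3.38512480e-03, -1.78061708e-05]), 'ee_pos': array([ 286.01090096, -610.76528035,  230.06134651]), 'tool_rot': array([-1.07224719e-03,  9.76139191e-01,  2.17143091e-01, -8.42951546e-05]), 'contact_force': array([-0.65122046, -0.56078436, -0.28613025]), 'ft_torque': array([0.02656676, 0.05018865, 0.0309695 ]), 'grip_force': 0.0, 'width': 0.9968791860380494} [[ 0.906  0.424 -0.001]
 [ 0.424 -0.906  0.002]
 [ 0.    -0.002 -1.   ]]
```

View pics/top0.png

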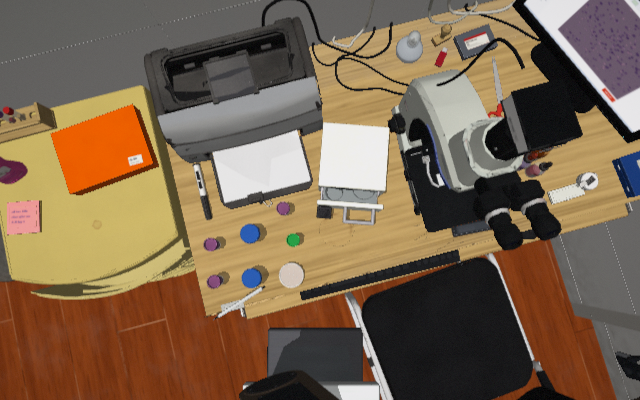

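View pics/scene0.png

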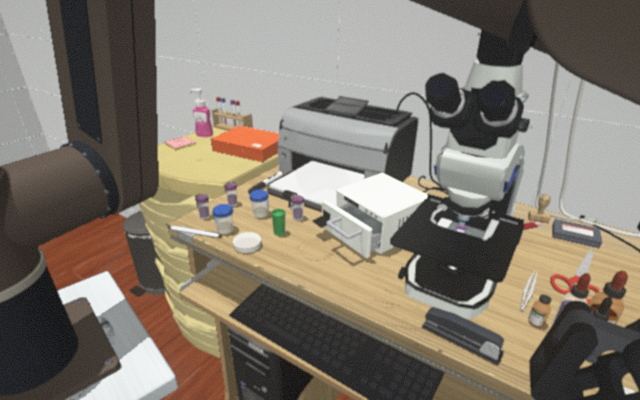

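Run:
```python
from h import *
c=cam('top'); img=c['img']; hsv=cv2.cvtColor(img,cv2.COLOR_RGB2HSV)
for n,lo,hi,z in(('blue',(100,120,60),(125,255,255),58),('purple',(130,60,40),(172,255,200),57),('green',(50,120,40),(80,255,255),57)):
    m=cv2.inRange(hsv,lo,hi); k,l,s,ct=cv2.connectedComponentsWithStats(m)
    for i in range(1,k):
        if s[i,4]>60 and 190<ct[i][0]<400 and ct[i][1]>190: print(n,s[i],ct[i].round(1),onz(c,*ct[i],z))
for nm,u,v,z in(('eyeL',505,245,300),('eyeR',540,240,300),('eyeL400',505,245,400),('baseL',425,230,0),('headtop',400,110,300),('kbd',300,297,10)): print(nm,onz(c,u,v,z))
cr=cv2.resize(img[110:290,190:400],None,fx=3.4,fy=3.3,interpolation=cv2.INTER_CUBIC); cr=cv2.resize(img[110:290,200:400],(800,600) if 0 else (660,594),interpolation=cv2.INTER_CUBIC)
cv2.imwrite('pics/c1.png',cr[:,:,::-1])
```

```text
blue [240 225  20  18 281] [249.6 233.2] [499.3 139.4  58. ]
blue [242 268  20  20 294] [251.2 277.8] [398.9 133.9  58. ]
purple [277 202  13  13 129] [282.8 208. ] [557.5  64.5  57. ]
purple [204 238  15  13 141] [210.6 244.3] [474.1 228.   57. ]
purple [207 275  15  13 149] [213.8 281.3] [390.8 218.3  57. ]
green [286 234  14  13 137] [292.7 239.7] [484.7  41.   57. ]
eyeL [ 469.4 -346.5  300. ]
eyeR [ 478.3 -408.6  300. ]
eyeL400 [ 467.8 -306.   400. ]
baseL [ 510.2 -275.1    0. ]
headtop [ 712.4 -166.2  300. ]
kbd [351.6  25.7  10. ]
```

View pics/c1.png

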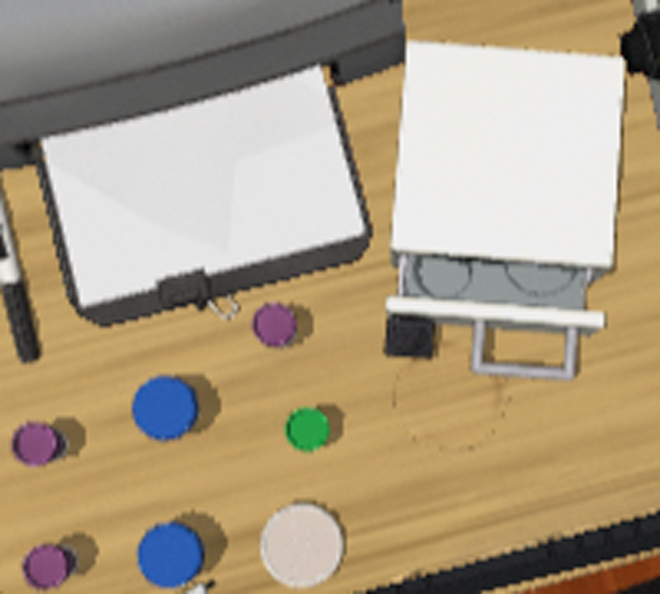

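Run:
```python
from h import *
c=cam('top'); P=lambda x,y,z:onz(c,200+x/3.3,110+y/3.3,z)
a=P(473,370,66);b=P(577,375,66);print('bar',a,b,'mid',(a+b)/2,'yaw',np.degrees(np.arctan2(-(a-b)[0],(a-b)[1])))
a=P(387,312,80);b=P(604,327,80);print('plate',a,b,np.degrees(np.arctan2(-(a-b)[0],(a-b)[1])),np.linalg.norm(a-b))
a=P(392,248,96);b=P(612,267,96);print('inc',a,b,np.degrees(np.arctan2(-(a-b)[0],(a-b)[1])))
a=P(406,42,96);print('inc back',a)
print('pad',P(411,338,50)); print('tan',P(302,545,20))
```

```text
bar [524.6 -74.2  66. ] [ 521.2 -146.    66. ] mid [ 522.9 -110.1   66. ] yaw -2.71114535648565
plate [563.2 -14.9  80. ] [ 553.2 -163.1   80. ] -3.8602604056229577 148.53699875788521
inc [604.9 -18.3  96. ] [ 592.4 -166.9   96. ] -4.80831177763708
inc back [747.7 -27.5  96. ]
pad [548.  -31.5  50. ]
tan [402.9  45.5  20. ]
```

```bash
python3 -m jog '1 -1 0 0 0;1 -1 0 0 -1;1 -1 0 0 -1;1 -1 0 -0.5 -1;1 -1 0 -0.5 -1;1 -1 0.5 0 -1;1 -1 0.5 0 0'
```

```text
time_s: 1.08
ee_pos: [186.7, -706.8, 251.7]
tool_rot: [0.0, 0.906, 0.423, -0.0]
contact_force: [0.4, -0.7, 0.9]
width: 1.0
grip_force: 0.0
```

```bash
python3 -m jog '1 .77 -.64 0 1;1 .71 -.71 0 1;1 .64 -.77 0 1;1 .57 -.82 0 1;1 .5 -.87 0 1;1 .42 -.91 0 1;1 .34 -.94 0 1;1 .26 -.97 0 1;1 .17 -.98 0 1;1 .09 -1 0 1;0 0 -1 0 0.9;-1 0 -1 0 0'
```

```text
time_s: 2.58
ee_pos: [188.7, -465.2, 251.4]
tool_rot: [0.0, 0.999, -0.039, -0.0]
contact_force: [-0.4, -0.0, 0.7]
width: 0.601
grip_force: 0.0
```

```bash
python3 -m jog '-1 0.5 -1 0 0;-1 0.8 -1 0 0;-1 1 -1 0 0;-1 1 -1 0 0;-1 1 -1 0 0;-1 1 -1 0 0;-1 1 -1 0 0;-1 1 -1 0 0;-1 1 -1 0 0;-1 1 -1 0 0;-1 1 -1 0 0;-1 1 -1 0 0'
```

```text
time_s: 4.08
ee_pos: [434.3, -242.8, 251.5]
tool_rot: [0.0, 0.999, -0.039, 0.0]
contact_force: [0.2, -0.6, 0.2]
width: -0.002
grip_force: 0.0
```

```bash
python3 -m jog '-1 0 -1 0 0;-1 0.3 -1 0.3 0;-1 0.5 -1 0.4 0;-1 0.5 -1 .5 0;-1 .5 -1 .5 0;-1 .5 -1 .5 0;-1 .5 0 0 0;-1 0 0 0 0;-1 0 0 0 0'
python3 - <<'E'
from h import *
c=cam('wrist','w0.png'); s,e,Rm=st(); print(e,c['vfov'],np.round(c['extrinsics'],3).tolist(), s['joints'])
E
```

```text
time_s: 5.2
ee_pos: [498.6, -129.0, 207.9]
tool_rot: [0.0, 0.999, -0.039, 0.0]
contact_force: [0.4, 0.8, -0.3]
width: 0.0
grip_force: 0.0
[ 498.53155475 -128.95952255  207.84163335] 65.70646984690485 [[-0.078, -0.953, -0.292, 574.871], [-0.997, 0.075, 0.022, -134.971], [0.0, 0.293, -0.956, 351.852], [0.0, 0.0, 0.0, 1.0]] [-4.50233869e-01 -4.91558817e-02  1.98879832e+00 -2.54159198e-04
  1.20127177e+00  1.19868693e+00]
```

View pics/w0.png

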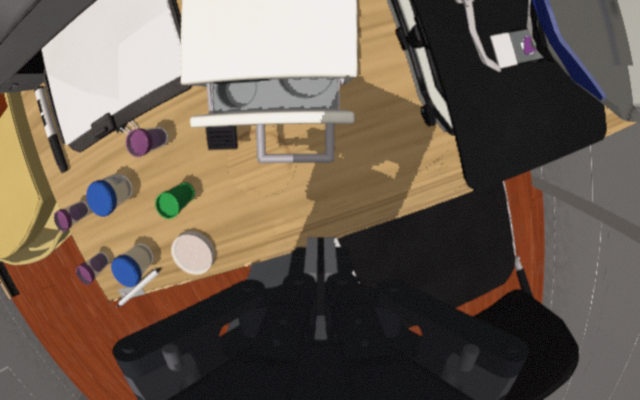

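Run:
```python
from h import *
c=cam('wrist')
for n,u,v,z in(('barL',258,159,68),('barR',333,159,68),('plateL',191,123,80),('plateR',353,120,80),('pad',222,137,50),('inL',181,82,96),('inR',356,76,96)): print(n,onz(c,u,v,z))
img=c['img'];hsv=cv2.cvtColor(img,cv2.COLOR_RGB2HSV)
for n,lo,hi,z in(('blue',(100,120,60),(125,255,255),58),('purple',(130,60,40),(172,255,200),57)):
    m=cv2.inRange(hsv,lo,hi); k,l,s,ct=cv2.connectedComponentsWithStats(m)
    for i in range(1,k):
        if s[i,4]>60 and ct[i][0]<300: print(n,s[i],onz(c,*ct[i],z-5))
```

```text
barL [528.2 -72.6  68. ]
barR [ 522.2 -142.8   68. ]
plateL [570.6 -15.   80. ]
plateR [ 558.  -162.4   80. ]
pad [551.4 -34.   50. ]
inL [608.3 -16.8  96. ]
inR [ 595.3 -165.8   96. ]
blue [ 87 181  29  35 788] [501.4 139.9  53. ]
blue [112 256  29  31 660] [400.4 134.3  53. ]
purple [126 129  34  27 638] [559.7  61.9  52. ]
purple [ 55 208  25  24 301] [477.8 222.7  52. ]
purple [ 76 263  18  21 242] [392.6 220.2  52. ]
```

```bash
python3 -m jog '-1 1 -.6 0.2 0;-1 1 -.54 1 0;-1 .09 0 1 0;-1 0 0 1 0;-1 0 0 1 0;-1 0 0 1 0;-1 0 0 0 0;-1 0 0 0 0'
python3 - <<'E'
from h import *
c=cam('wrist','w1.png');s,e,Rm=st(); print(e, s['contact_force'])
E
```

```text
time_s: 6.3
ee_pos: [542.5, -109.2, 104.3]
tool_rot: [0.0, 0.999, -0.039, 0.001]
contact_force: [1.2, 0.3, 1.2]
width: 0.0
grip_force: 0.0
[ 542.81771826 -109.21972013  104.638429  ] [ 0.48685379 -0.40574122 -0.40582497]
```

View pics/w1.png

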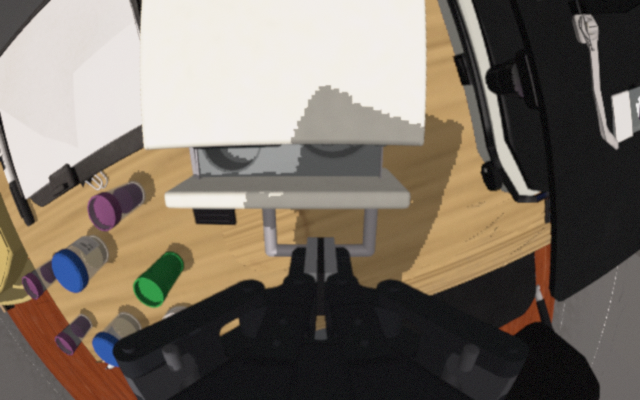

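Run:
```python
from h import *
c=cam('wrist');s,e,Rm=st()
for n,u,v,z in(('barL',263,250,68),('barR',378,250,68),('barTopnear',270,255,70),('barTopfar',275,245,70),('plateL',166,207,80),('plateR',408,205,80),('platebotL',166,196,80),('pad',215,216,50)): print(n,onz(c,u,v,z))
print(px(c,e))
```

```text
barL [529.2 -70.3  68. ]
barR [ 523.2 -146.    68. ]
barTopnear [526.2 -74.9  70. ]
barTopfar [533.3 -79.3  70. ]
plateL [567.4 -13.8  80. ]
plateR [ 557.5 -162.5   80. ]
platebotL [574.5 -15.5  80. ]
pad [548.8 -34.4  50. ]
[320.05379591 254.33267694]
```

```bash
python3 -m jog '-1 .12 0 0.4 0;-1 0 0 0.5 0;-1 0 0 0.5 0;-1 0 0 .6 0;-1 0 0 .6 0;-1 0 0 0 0;-1 0 0 0 0'
```

```text
time_s: 7.28
ee_pos: [544.7, -109.0, 51.4]
tool_rot: [0.0, 0.999, -0.039, 0.0]
contact_force: [0.8, 0.6, -0.2]
width: 0.001
grip_force: 0.0
```

```bash
python3 -m jog '-1 -.3 0 0 0;-1 -.6 0 0 0;-1 -.8 0 0 0;-1 -.8 0 0 0;-1 -.8 0 0 0;-1 -.8 0 0 0;-1 -.6 0 0 0;-1 -.4 0 0 0;-1 0 0 0 0'; python3 -m jog '-1 -.2 0 0 0;-1 -.2 0 0 0;-1 -.2 0 0 0'
```

```text
time_s: 8.4
ee_pos: [441.2, -100.6, 50.7]
tool_rot: [-0.001, 0.999, -0.039, -0.002]
contact_force: [0.4, -0.3, 0.6]
width: -0.003
grip_force: 0.0
time_s: 8.78
ee_pos: [430.4, -99.8, 50.9]
tool_rot: [-0.0, 0.999, -0.038, -0.0]
contact_force: [1.4, 0.8, -1.8]
width: -0.006
grip_force: 1.2
```

Run:
```python
from h import *
c=cam('top'); cr=cv2.resize(c['img'][120:300,200:420],(792,594) if 0 else (726,594),interpolation=cv2.INTER_CUBIC)
cv2.imwrite('pics/c2.png',cr[:,:,::-1]); print(st()[0]['contact_force'])
```

```text
[ 0.53771382  0.04689754 -0.23047395]
```

View pics/c2.png

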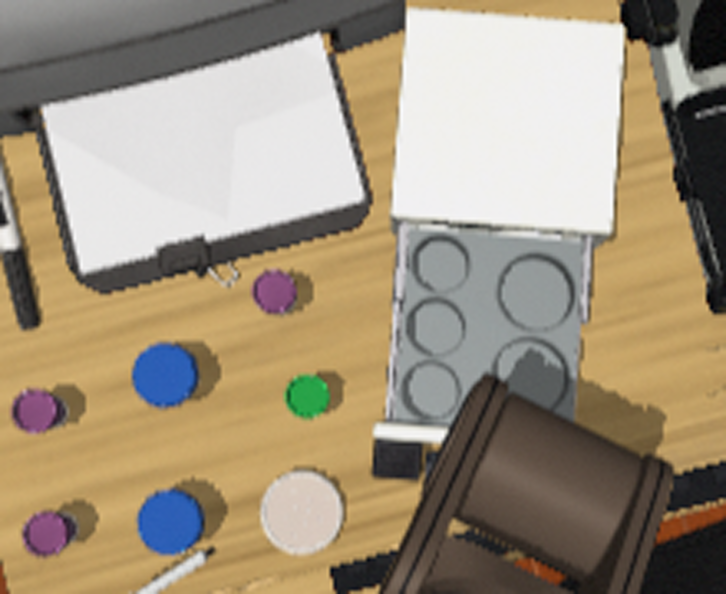

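```bash
python3 -m jog '-1 -.2 0 0 0;-1 -.2 0 0 0;-1 0 0 0 0'; python3 -m jog '-1 -.2 0 0 0;-1 0 0 0 0'
```

```text
time_s: 9.2
ee_pos: [422.0, -99.4, 51.2]
tool_rot: [-0.0, 0.999, -0.038, -0.001]
contact_force: [-0.4, 0.4, 0.6]
width: -0.004
grip_force: 0.0
time_s: 9.45
ee_pos: [418.4, -99.2, 51.3]
tool_rot: [-0.0, 0.999, -0.038, -0.001]
contact_force: [0.4, -0.2, -0.5]
width: -0.001
grip_force: 0.1
```

```bash
python3 -m jog '-1 -.2 0 0 0;-1 0 0 0 0'
python3 - <<'E'
from h import *
print(st()[0]['contact_force'],st()[1])
E
```

```text
time_s: 9.7
ee_pos: [416.7, -99.2, 51.7]
tool_rot: [0.0, 0.999, -0.039, 0.003]
contact_force: [6.2, 0.2, -6.1]
width: -0.003
grip_force: 3.8
[ 6.1775956   0.16419247 -6.09228279] [416.7466347  -99.16842441  51.68793823]
```

```bash
python3 -m jog '-1 -.2 0 0 0;-1 0 0 0 0;-1 0 0 0 0'
```

```text
time_s: 10.07
ee_pos: [416.6, -99.6, 52.6]
tool_rot: [0.001, 0.999, -0.04, 0.009]
contact_force: [18.3, 1.6, -13.0]
width: 0.002
grip_force: 8.9
```

```bash
python3 -m jog '-1 .5 0 0 0;-1 .4 0 0 0;-1 0 0 -.8 0;-1 0 0 -1 0;-1 0 0 -1 0;1 0 0 -1 0;1 0.5 -.5 -1 0;1 .5 -1 -1 0;1 .5 -1 -1 0;1 0.5 -1 0 0;1 0 -1 0 0;1 0 0 0 0'
python3 - <<'E'
from h import *
s,e,Rm=st(); print(e,s['contact_force'],np.degrees(np.arctan2(Rm[1,0],Rm[0,0])))
c=cam('top','t3.png'); cr=cv2.resize(c['img'][120:300,200:420],(726,594),interpolation=cv2.INTER_CUBIC)
w=cam('wrist'); cv2.imwrite('pics/c3.png',cv2.resize(np.vstack([cr, cv2.resize(w['img'],(726,454))]),None,fx=.57,fy=.57,interpolation=cv2.INTER_AREA)[:,:,::-1])
E
```

```text
time_s: 11.58
ee_pos: [475.4, -12.6, 188.1]
tool_rot: [0.0, 0.999, -0.037, 0.0]
contact_force: [-0.1, -0.8, 0.0]
width: 1.0
grip_force: 0.0
[475.42346945 -12.55852095 188.11201106] [-0.06749769 -0.80593307  0.03495894] -4.289238653301447
```

View pics/c3.png

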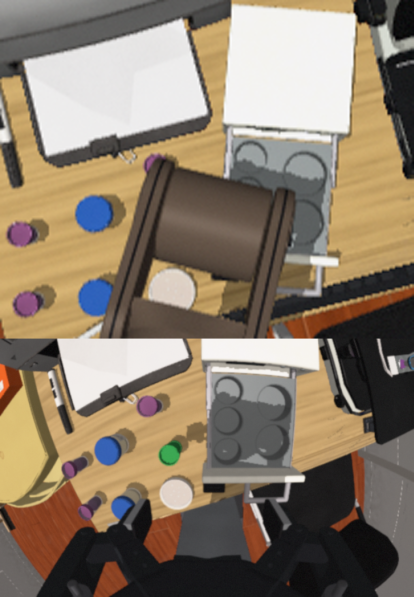

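Run:
```python
from h import *
c=cam('wrist'); cr=cv2.resize(c['img'][15:245,300:500],None,fx=2.6,fy=2.6,interpolation=cv2.INTER_CUBIC)
cv2.imwrite('pics/c4.png',cr[:,:,::-1])
import pickle; pickle.dump(c,open('w4.pkl','wb'))
```

```text
(no output)
```

View pics/c4.png

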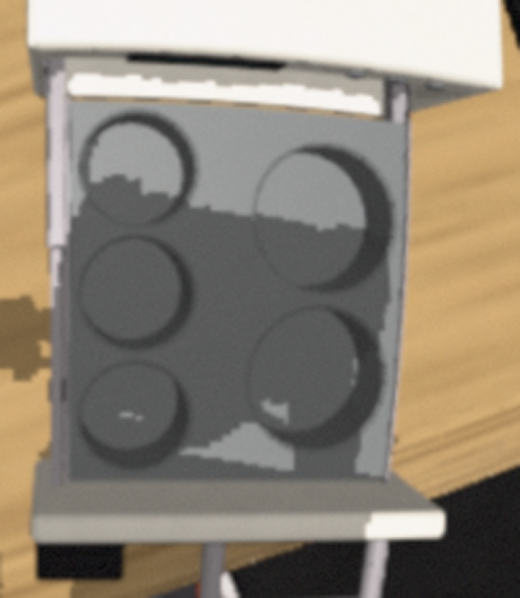

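Run:
```python
from h import *
import pickle; c=pickle.load(open('w4.pkl','rb')); P=lambda x,y,z:onz(c,300+x/2.6,15+y/2.6,z)
s=[P(134,415,46),P(136,292,46),P(138,169,46)]; l=[P(315,378,46),P(322,219,46)]
print(s,l,np.linalg.norm(s[0]-s[2]),np.linalg.norm(l[0]-l[1]))
# fit model: yaw, origin
L=np.array([s[0],s[1],s[2],l[0],l[1]])[:,:2]
M=np.array([[-45,34.5],[0,34.5],[45,34.5],[-30,-34.5],[30,-34.5]],float)
# unknown x offset of large column: test
for off in (0,-6,6,-10,10):
    m=M.copy(); m[3:,0]+=off; mc=m-m.mean(0); lc=L-L.mean(0)
    U,S,V=np.linalg.svd(mc.T@lc); Q=(U@V).T; f=mc@Q.T+L.mean(0); print(off,np.degrees(np.arctan2(Q[1,0],Q[0,0])),np.abs(f-L).max().round(2),f.round(1).tolist())
print('pad',P(82,560,50),'face',P(50,75,96))
img=c['img'];hsv=cv2.cvtColor(img,cv2.COLOR_RGB2HSV)
for n,lo,hi,z in(('blue',(100,120,60),(125,255,255),58),('purple',(130,60,40),(172,255,200),57)):
    m=cv2.inRange(hsv,lo,hi); k,l,s,ct=cv2.connectedComponentsWithStats(m)
    for i in range(1,k):
        if s[i,4]>60 and ct[i][0]<300: print(n,s[i],onz(c,*ct[i],z-5))
```

```text
[array([482.4, -44.1,  46. ]), array([527.2, -47.3,  46. ]), array([571., -51.,  46.])] [array([ 492. , -113.2,   46. ]), array([ 551. , -117.4,   46. ])] 88.86827330380625 59.14930261634536
0 -4.428590228614824 0.79 [[482.0, -43.6], [526.9, -47.1], [571.7, -50.6], [491.6, -113.6], [551.4, -118.2]]
-6 -1.9695908590269768 2.35 [[483.1, -45.6], [528.1, -47.1], [573.0, -48.6], [489.7, -114.8], [549.7, -116.9]]
6 -6.887939290147536 2.59 [[481.0, -41.5], [525.6, -46.9], [570.3, -52.3], [493.5, -112.5], [553.1, -119.7]]
-10 -0.3349145119446148 3.71 [[483.9, -46.8], [528.9, -47.0], [573.9, -47.3], [488.5, -115.8], [548.5, -116.1]]
10 -8.52323414291026 4.06 [[480.4, -40.0], [524.9, -46.7], [569.4, -53.4], [494.8, -112.0], [554.2, -120.9]]
pad [428.3 -21.3  50. ] face [597.2 -22.3  96. ]
blue [ 147  153   39   43 1333] [501.2 139.9  53. ]
blue [172 244  36  36 775] [404.6 137.7  53. ]
purple [211  89  36  32 886] [559.5  65.   52. ]
purple [ 96 191  31  26 500] [477.  225.3  52. ]
purple [121 256  29  26 442] [393.6 217.5  52. ]
```

```bash
cat > look.py <<'E'
from h import *
import sys
OB=dict(s1=(482.0,-43.6),s2=(526.9,-47.1),s3=(571.7,-50.6),l1=(491.6,-113.6),l2=(551.4,-118.2))
s,e,Rm=st(); print('tcp',e.round(1),'F',s['contact_force'].round(1),'w',round(s['width'],3),'yaw',np.degrees(np.arctan2(Rm[1,0],Rm[0,0])).round(2))
for n in ('wrist','top'):
    c=cam(n); hsv=cv2.cvtColor(c['img'],cv2.COLOR_RGB2HSV)
    for nm,lo,hi,z in(('cup',(100,120,60),(125,255,255),58),('pot',(130,60,40),(172,255,200),57)):
        m=cv2.inRange(hsv,lo,hi); k,l,q,ct=cv2.connectedComponentsWithStats(m)
        for i in range(1,k):
            p=onz(c,*ct[i],z-(5 if n=='wrist' else 0))
            if q[i,4]>60 and 370<p[0]<640 and -160<p[1]<270: print(n,nm,q[i,4],p[:2])
for a in sys.argv[1:]:
    p=OB[a] if a in OB else tuple(map(float,a.split(','))); p=(*p,e[2]) if len(p)==2 else p
    print(a,'delta units',delta(p))
E
python3 -m jog '1 1 -1 .4 0;1 1 -1 1 0;1 1 -1 1 0;1 .83 -1 1 0;1 0 -.15 1 0;1 0 0 0 0;1 0 0 0 0' 40; python3 look.py 558,64.5,36
```

```text
time_s: 12.6
ee_pos: [558.2, 62.7, 99.8]
tool_rot: [0.0, 0.999, -0.039, 0.0]
contact_force: [-0.1, 0.8, 0.6]
width: 1.005
grip_force: 0.0
tcp [558.2  62.7  99.8] F [-0.1  0.8  0.6] w 1.005 yaw -4.47
wrist cup 962 [496.9 130.6]
wrist pot 1637 [560.4  65.2]
wrist pot 431 [394.3 219.7]
top pot 139 [474.1 228. ]
top pot 86 [391.8 224.2]
558,64.5,36 delta units [-0.05 -0.08  3.23]
```

```bash
python3 -m jog '1 .05 -.1 0.5 0;1 0 0 .7 0;1 0 0 .8 0;1 0 0 .7 0;1 0 0 .5 0;-1 0 0 0 0;-1 0 0 0 0;-1 0 0 0 0;-1 0 0 0 0;-1 0 0 0 0;-1 0 0 0 0' 40
```

```text
time_s: 14.08
ee_pos: [560.5, 65.4, 36.3]
tool_rot: [0.0, 0.999, -0.039, 0.001]
contact_force: [0.4, -0.2, 4.8]
width: 0.325
grip_force: 39.8
```

```bash
python3 -m jog '-1 0 0 -.5 0;-1 0 0 -1 0;-1 0 0 -1 0;-1 0 0 -1 0;-1 0 0.3 -1 0;-1 0 .84 -.8 0;-1 .3 1 0 0;-1 .41 1 0 0;-1 .3 1 0 0;-1 0 1 0 0;-1 0 .6 0 0;-1 0 0 0 0'; python3 look.py s3
```

```text
time_s: 15.58
ee_pos: [570.6, -51.4, 141.1]
tool_rot: [-0.0, 0.999, -0.039, -0.0]
contact_force: [-0.2, -0.6, -0.2]
width: 0.328
grip_force: 39.5
tcp [570.6 -51.4 141.1] F [-0.2 -0.6 -0.2] w 0.328 yaw -4.5
wrist cup 1134 [501.9 140. ]
wrist pot 2692 [512.6 -46.6]
wrist pot 272 [481.2 -44.7]
wrist pot 327 [476.8 228.9]
top cup 280 [499.3 139.4]
top cup 293 [398.9 134. ]
top pot 140 [474.1 227.8]
top pot 150 [390.9 218.2]
s3 delta units [0.05 0.01 0.01]
```

```bash
python3 -m jog '-1 .05 0 .6 0;-1 0 0 1 0;-1 0 0 1 0;-1 0 0 .8 0;-1 0 0 .6 0;-1 0 0 .35 0;-1 0 0 0 0;-1 0 0 0 0'
```

```text
time_s: 16.68
ee_pos: [572.4, -50.8, 55.1]
tool_rot: [0.0, 0.999, -0.039, 0.001]
contact_force: [0.2, -0.9, -1.8]
width: 0.327
grip_force: 39.5
```

```bash
python3 -m jog '0.06 0 0 0 0;0.06 0 0 0 0;0.06 0 0 -.5 0;0.06 0 0 -1 0;0.06 0 0 -1 0;0.1 0 0 -1 0;1 0 -.5 -.8 0;1 -.3 -1 0 0;1 -.5 -1 0 0;1 -.6 -1 0 0;1 -.6 -1 0 0;1 -.6 -1 0 0'; python3 -m jog '1 -.6 -1 0 0;1 -.6 -1 0 0;1 -.6 -1 0 0;1 -.6 -1 0 0;1 -.6 -1 .2 0;1 -.4 -1 .4 0;1 0 -1 .5 0;1 0 -1 .5 0;1 0 0 .4 0;1 0 0 0 0'; python3 look.py 474.5,227,36
```

```text
time_s: 18.18
ee_pos: [527.1, 64.8, 139.8]
tool_rot: [-0.0, 0.999, -0.038, -0.001]
contact_force: [-0.2, -0.5, -0.8]
width: 0.998
grip_force: 0.0
time_s: 19.42
ee_pos: [472.1, 227.6, 99.2]
tool_rot: [0.0, 0.999, -0.038, -0.001]
contact_force: [0.1, -0.8, 0.9]
width: 1.002
grip_force: 0.0
tcp [472.1 227.6  99.2] F [ 0.1 -0.8  0.9] w 1.002 yaw -4.4
wrist cup 3269 [501.4 141.2]
wrist cup 198 [413.8 122.9]
wrist pot 471 [573.5 -70.2]
wrist pot 1648 [477.  230.2]
wrist pot 1080 [394.  220.3]
top cup 278 [499.3 139.5]
top cup 290 [398.7 134.1]
top pot 142 [572.  -50.9]
top pot 127 [391.2 215.9]
474.5,227,36 delta units [0.07 0.01 3.21]
```

```bash
python3 -m jog '1 .16 -.08 0.5 0;1 0 0 .7 0;1 0 0 .8 0;1 0 0 .7 0;1 0 0 .5 0;-1 0 0 0 0;-1 0 0 0 0;-1 0 0 0 0;-1 0 0 0 0;-1 0 0 0 0;-1 0 0 0 0' 40
```

```text
time_s: 20.9
ee_pos: [477.0, 229.5, 37.2]
tool_rot: [-0.0, 0.999, -0.039, 0.001]
contact_force: [-0.2, 0.3, 3.2]
width: 0.321
grip_force: 39.6
```

```bash
python3 -m jog '-1 0 0 -.5 0;-1 0 0 -1 0;-1 0 0 -1 0;-1 0 0 -1 0;-1 0 0 -1 0;-1 0 .5 -.8 0;-1 .5 1 0 0;-1 .5 1 0 0;-1 .5 1 0 0;-1 .5 1 0 0;-1 .5 1 0 0;-1 .5 1 0 0'; python3 look.py s2
```

```text
time_s: 22.4
ee_pos: [525.7, 93.6, 142.1]
tool_rot: [0.0, 0.999, -0.039, -0.001]
contact_force: [-0.2, 0.2, -0.7]
width: 0.323
grip_force: 39.5
tcp [525.7  93.6 142.1] F [-0.2  0.2 -0.7] w 0.323 yaw -4.43
wrist cup 1683 [505.2 139.7]
wrist cup 739 [403.4 126.7]
wrist pot 1135 [570.7 -60.1]
wrist pot 2919 [465.7  98.5]
wrist pot 96 [398.5 228.7]
top cup 165 [493.1 141.4]
top pot 142 [572.  -50.9]
s2 delta units [0.59 6.97 0.01]
```

```bash
python3 -m jog '-1 .2 .9 0 0;-1 .2 1 0 0;-1 .1 1 0 0;-1 .05 1 0 0;-1 0 1 0 0;-1 0 1 0 0;-1 0 .8 0 0;-1 0 0 0 0;-1 0 0 0 0'; python3 look.py s2 | grep -v cup
```

```text
time_s: 23.62
ee_pos: [526.6, -39.2, 142.3]
tool_rot: [-0.0, 0.999, -0.038, -0.0]
contact_force: [0.1, 0.3, -1.1]
width: 0.327
grip_force: 39.5
tcp [526.6 -39.2 142.3] F [ 0.1  0.3 -1.1] w 0.327 yaw -4.41
wrist pot 1489 [569.  -51.2]
wrist pot 2696 [468.9 -34.5]
wrist pot 228 [438.6 -32.8]
wrist pot 345 [392.9 219.5]
top pot 150 [390.9 218.2]
s2 delta units [0.04 0.41 0.  ]
```

```bash
python3 -m jog '-1 0.03 .4 .1 0;-1 0 0 .9 0;-1 0 0 1 0;-1 0 0 1 0;-1 0 0 .6 0;-1 0 0 .5 0;-1 0 0 .3 0;-1 0 0 0 0;-1 0 0 0 0'
```

```text
time_s: 24.85
ee_pos: [527.2, -47.6, 54.9]
tool_rot: [0.0, 0.999, -0.039, 0.001]
contact_force: [0.3, -0.7, -0.6]
width: 0.325
grip_force: 39.5
```

```bash
python3 -m jog '0.06 0 0 0 0;0.06 0 0 0 0;0.06 0 0 -.5 0;0.06 0 0 -1 0;0.06 0 0 -1 0;0.1 0 0 -1 0;1 0 -.5 -.8 0;1 -.4 -1 0 0;1 -.7 -1 0 0;1 -.7 -1 0 0;1 -.7 -1 0 0;1 -.7 -1 0 0'; python3 -m jog '1 -.7 -1 0 0;.8 -.7 -1 0 0;.6 -.7 -1 0 0;.6 -.7 -1 0 0;.6 -.7 -1 .2 0;.6 -.7 -1 .4 0;.6 -.3 -1 .5 0;.6 0 -.3 .5 0;.6 0 0 .4 0;.6 0 0 0 0'; python3 look.py 393,219.5,36
```

```text
time_s: 26.35
ee_pos: [468.9, 69.1, 138.8]
tool_rot: [-0.0, 0.999, -0.038, -0.002]
contact_force: [0.4, 0.4, 0.2]
width: 1.002
grip_force: 0.0
time_s: 27.6
ee_pos: [392.1, 219.0, 99.2]
tool_rot: [0.0, 0.999, -0.039, -0.001]
contact_force: [0.4, 0.2, -0.4]
width: 0.798
grip_force: 0.0
tcp [392.1 219.   99.2] F [ 0.4  0.2 -0.4] w 0.798 yaw -4.43
wrist cup 3640 [500.8 141. ]
wrist cup 3115 [400.5 135.5]
wrist pot 230 [573.2 -79.6]
wrist pot 617 [531.4 -69.5]
wrist pot 1612 [393.  220.3]
top cup 282 [499.3 139.5]
top cup 290 [398.7 134.1]
top pot 142 [572.  -50.9]
top pot 143 [526.  -46.8]
393,219.5,36 delta units [-0.01 -0.02  3.22]
```

```bash
python3 -m jog '.6 0 -.03 0.5 0;.6 0 0 .7 0;.6 0 0 .8 0;.6 0 0 .7 0;.6 0 0 .5 0;-1 0 0 0 0;-1 0 0 0 0;-1 0 0 0 0;-1 0 0 0 0;-1 0 0 0 0' 40;python3 -m jog '-1 0 0 -.5 0;-1 0 0 -1 0;-1 0 0 -1 0;-1 0 0 -1 0;-1 0 0 -1 0;-1 0.4 .5 -.8 0;-1 .5 1 0 0;-1 .5 1 0 0;-1 .5 1 0 0;-1 .5 1 0 0;-1 .5 1 0 0;-1 .5 1 0 0'; python3 look.py s1
```

```text
time_s: 28.95
ee_pos: [393.5, 220.3, 36.9]
tool_rot: [-0.0, 0.999, -0.039, 0.001]
contact_force: [-0.2, -0.1, 1.1]
width: 0.323
grip_force: 39.7
time_s: 30.45
ee_pos: [451.0, 83.9, 142.5]
tool_rot: [0.0, 0.999, -0.039, -0.0]
contact_force: [0.4, 0.3, -1.4]
width: 0.322
grip_force: 39.5
tcp [451.   83.9 142.5] F [ 0.4  0.3 -1.4] w 0.322 yaw -4.44
wrist cup 2377 [501.9 138.4]
wrist cup 699 [408.8 141. ]
wrist pot 1185 [575.  -60.6]
wrist pot 1252 [526.9 -55.5]
wrist pot 2639 [391.4  88.5]
top cup 103 [510.5 139.2]
top cup 124 [388.5 135. ]
top pot 142 [572.  -50.9]
top pot 145 [525.9 -46.7]
s1 delta units [2.02 6.2  0.01]
```

```bash
python3 -m jog '-1 .4 .9 0 0;-1 .5 1 0 0;-1 .5 1 0 0;-1 .4 1 0 0;-1 .1 1 0 0;-1 0 .9 0 0;-1 0 0 0 0;-1 0 0 0 0'; python3 look.py s1 | grep -v cup
```

```text
time_s: 31.55
ee_pos: [479.5, -32.7, 142.3]
tool_rot: [-0.0, 0.999, -0.039, -0.0]
contact_force: [0.5, -0.7, -0.3]
width: 0.325
grip_force: 39.6
tcp [479.5 -32.7 142.3] F [ 0.5 -0.7 -0.3] w 0.325 yaw -4.41
wrist pot 1598 [573.4 -51.9]
wrist pot 1482 [523.8 -47.3]
wrist pot 2647 [420.1 -28.1]
wrist pot 269 [389.2 -26.6]
top pot 140 [571.9 -51. ]
s1 delta units [0.16 0.54 0.  ]
```

```bash
python3 -m jog '-1 0.14 .53 .1 0;-1 0 0 .9 0;-1 0 0 1 0;-1 0 0 1 0;-1 0 0 .6 0;-1 0 0 .5 0;-1 0 0 .3 0;-1 0 0 0 0;-1 0 0 0 0'
```

```text
time_s: 32.78
ee_pos: [482.1, -44.2, 54.9]
tool_rot: [0.0, 0.999, -0.038, 0.001]
contact_force: [0.7, 0.5, -1.1]
width: 0.323
grip_force: 39.6
```

```bash
python3 -m jog '0.06 0 0 0 0;0.06 0 0 0 0;0.06 0 0 -.5 0;0.06 0 0 -1 0;0.06 0 0 -1 0;0.1 0 0 -1 0;1 0 -.5 -.8 0;1 0 -1 0 0;1 .1 -1 0 0;1 .1 -1 0 0;1 0 -1 0 0;1 0 -1 0 0'; python3 -m jog '1 0 -1 0 0;1 0 -1 .2 0;1 0 -1 .4 0;1 0 -.8 .5 0;1 0 0 .5 0;1 0 0 .4 0;1 0 0 0 0;1 0 0 0 0'; python3 look.py 500.3,140.3,36
```

```text
time_s: 34.28
ee_pos: [494.0, 66.6, 140.8]
tool_rot: [-0.0, 0.999, -0.038, 0.0]
contact_force: [0.4, -0.7, 0.0]
width: 1.0
grip_force: 0.0
time_s: 35.28
ee_pos: [500.2, 140.6, 100.5]
tool_rot: [-0.0, 0.999, -0.039, 0.0]
contact_force: [0.3, 0.2, 0.0]
width: 1.001
grip_force: 0.0
tcp [500.2 140.6 100.5] F [0.3 0.2 0. ] w 1.001 yaw -4.46
wrist cup 3396 [501.5 140.5]
wrist cup 1283 [408.8 135.4]
wrist pot 1084 [571.  -63.7]
wrist pot 1011 [522.1 -60.7]
wrist pot 964 [473.8 -55.4]
top pot 142 [572.  -50.9]
top pot 142 [526.  -46.7]
top pot 139 [479.8 -44.2]
500.3,140.3,36 delta units [-0.01  0.02  3.24]
```

```bash
python3 -m jog '1 0 0 0.5 0;1 0 0 .7 0;1 0 0 .8 0;1 0 0 .7 0;1 0 0 .5 0;-1 0 0 0 0;-1 0 0 0 0;-1 0 0 0 0;-1 0 0 0 0;-1 0 0 0 0' 40;python3 -m jog '-1 0 0 -.5 0;-1 0 0 -1 0;-1 0 0 -1 0;-1 0 0 -1 0;-1 0 0 -1 0;-1 0.4 .5 -.8 0;-1 .5 1 0 0;-1 .5 1 0 0;-1 .5 1 0 0;-1 .5 1 0 0;-1 .5 1 0 0;-1 .5 1 0 0'; python3 look.py l2
```

```text
time_s: 36.62
ee_pos: [500.8, 141.1, 37.2]
tool_rot: [-0.0, 0.999, -0.039, 0.001]
contact_force: [0.6, -0.6, 3.6]
width: 0.489
grip_force: 40.9
time_s: 38.12
ee_pos: [558.2, 4.8, 142.3]
tool_rot: [0.0, 0.999, -0.039, -0.0]
contact_force: [0.1, 0.3, -0.8]
width: 0.492
grip_force: 40.8
tcp [558.2   4.8 142.3] F [ 0.1  0.3 -0.8] w 0.492 yaw -4.43
wrist cup 6510 [498.6   9.2]
wrist pot 1273 [569.  -55.5]
wrist pot 956 [523.  -52.3]
top pot 62 [478.7 -51.3]
l2 delta units [0.12 6.11 0.02]
```

```bash
python3 -m jog '-1 .1 .9 0 0;-1 0 1 0 0;-1 0 1 0 0;-1 0 1 0 0;-1 0 1 0 0;-1 0 .8 0 0;-1 0 0 0 0;-1 0 0 0 0'; python3 look.py l2 | grep -v pot
```

```text
time_s: 39.22
ee_pos: [550.9, -107.4, 142.2]
tool_rot: [-0.0, 0.999, -0.039, -0.0]
contact_force: [0.2, 0.1, -0.6]
width: 0.493
grip_force: 40.9
tcp [ 550.9 -107.4  142.2] F [ 0.2  0.1 -0.6] w 0.493 yaw -4.42
wrist cup 6531 [ 491.3 -102.9]
top cup 294 [383.4  98.4]
l2 delta units [ 0.06  0.56 -0.  ]
```

```bash
python3 -m jog '-1 0.05 .54 .1 0;-1 0 0 .9 0;-1 0 0 1 0;-1 0 0 1 0;-1 0 0 .6 0;-1 0 0 .5 0;-1 0 0 .3 0;-1 0 0 0 0;-1 0 0 0 0'; python3 look.py l2 | grep -v pot
```

```text
time_s: 40.45
ee_pos: [551.7, -118.6, 55.0]
tool_rot: [0.0, 0.999, -0.039, 0.001]
contact_force: [0.6, 0.1, -1.4]
width: 0.492
grip_force: 40.9
tcp [ 551.7 -118.6   55. ] F [ 0.6  0.1 -1.4] w 0.492 yaw -4.41
wrist cup 6575 [ 542.9 -118.1]
top cup 291 [383.5  98.5]
l2 delta units [-0.01 -0.02  0.  ]
```

```bash
python3 -m jog '0.3 0 0 0 0;0.3 0 0 0 0;0.3 0 0 -.5 0;0.3 0 0 -1 0;0.3 0 0 -1 0;0.3 0 0 -1 0;.3 0 -.5 -.8 0;.6 -.4 -1 0 0;.6 -.7 -1 0 0;.6 -.7 -1 0 0;.6 -.7 -1 0 0;.6 -.7 -1 0 0'; python3 -m jog '.6 -.7 -1 0 0;.6 -.7 -1 0 0;.6 -.7 -1 0 0;.6 -.7 -1 0 0;.6 -.7 -.6 0 0;.6 -.7 0 0 0;.6 -.7 0 0 0;.6 -.5 0 0 0;.6 -.5 0 0 0;.6 -.5 0 0 0;.6 0 0 0 0'; python3 look.py 383.5,98.5,36; python3 -c "
from h import *
print(st()[0]['joints'].round(3)); cam('wrist','w5.png')"
```

```text
time_s: 42.05
ee_pos: [494.5, -2.2, 140.0]
tool_rot: [-0.0, 0.999, -0.038, -0.0]
contact_force: [1.3, 0.2, 0.3]
width: 0.8
grip_force: 0.0
time_s: 43.42
ee_pos: [374.7, 97.7, 140.3]
tool_rot: [-0.0, 0.999, -0.039, 0.0]
contact_force: [-0.5, -0.3, -0.5]
width: 0.797
grip_force: 0.0
tcp [374.7  97.7 140.3] F [-0.5 -0.3 -0.5] w 0.797 yaw -4.42
wrist cup 473 [ 545. -136.]
wrist cup 2513 [384.6  99. ]
wrist pot 784 [527.3 -55.6]
wrist pot 1147 [482.8 -53. ]
top cup 299 [ 552.  -120.3]
top pot 141 [571.9 -51. ]
top pot 142 [525.9 -46.8]
top pot 139 [479.8 -44.2]
383.5,98.5,36 delta units [ 0.39 -0.07  5.23]
[-0.009 -0.294  2.328 -0.     1.106  1.639]
```

View pics/w5.png

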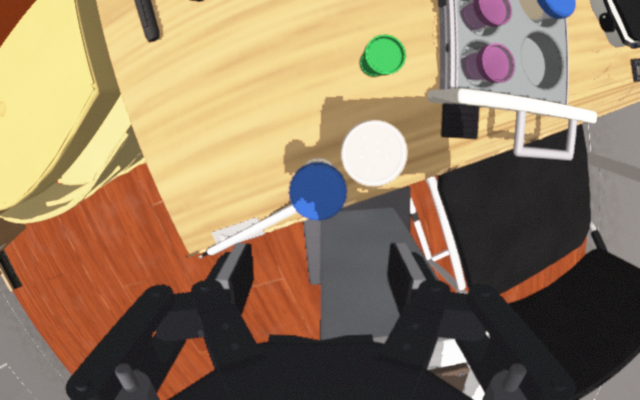

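Run:
```python
from h import *
c=cam('wrist');t=cam('top')
for z in(0,10,20,30,40): print(z,onz(c,374,153,z),onz(t,200+302/3.3,110+545/3.3,z), onz(c,341,153,z)[:2],onz(c,407,152,z)[:2])
```

```text
0 [402.2  45.1   0. ] [401.9  46.8   0. ] [404.3  76.1] [401.4  12.9]
10 [404.   46.7  10. ] [402.4  46.1  10. ] [406.   76.6] [403.1  15.7]
20 [405.7  48.4  20. ] [402.9  45.5  20. ] [407.6  77.2] [404.9  18.4]
30 [407.5  50.   30. ] [403.4  44.8  30. ] [409.3  77.7] [406.7  21.2]
40 [409.2  51.6  40. ] [403.9  44.2  40. ] [411.   78.3] [408.5  24. ]
```

```bash
python3 -m jog '.7 .44 -.06 0.2 0;.7 0 0 .8 0;.7 0 0 .8 0;.7 0 0 .5 0;.7 0 0 0 0;.7 0 0 0 0'; python3 look.py 384,98.8,37; python3 -c "
from h import *
print(st()[0]['joints'].round(3))"
```

```text
time_s: 44.42
ee_pos: [384.7, 98.2, 94.8]
tool_rot: [-0.0, 0.999, -0.039, 0.0]
contact_force: [-0.3, 0.8, 0.3]
width: 0.849
grip_force: 0.0
tcp [384.7  98.2  94.8] F [-0.3  0.8  0.3] w 0.849 yaw -4.42
wrist cup 619 [ 546.  -140.1]
wrist cup 3614 [384.7  99. ]
wrist pot 924 [526.5 -58. ]
wrist pot 1504 [482.2 -55.3]
top cup 300 [ 551.9 -120.3]
top pot 141 [571.9 -51. ]
top pot 143 [525.9 -46.7]
top pot 139 [479.8 -44.2]
384,98.8,37 delta units [-0.04 -0.02  2.9 ]
[-0.007 -0.19   2.341 -0.     0.989  1.641]
```

```bash
python3 -m jog '.7 0 -.02 0.5 0;.7 0 0 .7 0;.7 0 0 .7 0;.7 0 0 .6 0;.7 0 0 .4 0;-1 0 0 0 0;-1 0 0 0 0;-1 0 0 0 0;-1 0 0 0 0;-1 0 0 0 0' 40;python3 -m jog '-1 0 0 -.5 0;-1 0 0 -1 0;-1 0 0 -1 0;-1 0 0 -1 0;-1 0.3 0 -1 0;-1 0.5 .5 -.8 0;-1 .6 1 0 0;-1 .6 1 0 0;-1 .6 1 0 0;-1 .6 1 0 0;-1 .6 1 0 0;-1 .6 1 0 0'; python3 look.py l1
```

```text
time_s: 45.78
ee_pos: [384.5, 98.7, 36.7]
tool_rot: [-0.0, 0.999, -0.039, 0.0]
contact_force: [0.6, 0.1, 1.2]
width: 0.494
grip_force: 40.7
time_s: 47.28
ee_pos: [462.3, -39.2, 142.6]
tool_rot: [0.0, 0.999, -0.039, -0.0]
contact_force: [0.7, -1.1, -1.2]
width: 0.494
grip_force: 40.7
tcp [462.3 -39.2 142.6] F [ 0.7 -1.1 -1.2] w 0.494 yaw -4.44
wrist cup 2789 [ 553.7 -126.3]
wrist cup 6658 [401.1 -34.4]
wrist pot 1520 [575.4 -52.9]
wrist pot 1487 [526.  -48.6]
wrist pot 1323 [478.  -46.3]
top cup 303 [ 551.7 -120.3]
top pot 142 [572.  -50.9]
top pot 79 [531.2 -48.3]
l1 delta units [1.72 3.56 0.02]
```

```bash
python3 -m jog '-1 .6 .9 0 0;-1 .6 1 0 0;-1 .4 1 0 0;-1 .1 .5 0 0;-1 0 0 0 0;-1 0 0 0 0'; python3 look.py l1 | grep -v pot
```

```text
time_s: 48.12
ee_pos: [490.2, -107.8, 142.1]
tool_rot: [-0.0, 0.999, -0.039, -0.0]
contact_force: [-0.4, 0.6, -0.9]
width: 0.498
grip_force: 40.7
tcp [ 490.2 -107.8  142.1] F [-0.4  0.6 -0.9] w 0.498 yaw -4.41
wrist cup 3226 [ 550.7 -119.7]
wrist cup 6601 [ 429.5 -103. ]
l1 delta units [0.09 0.3  0.01]
```

```bash
python3 -m jog '-1 0.08 .29 .1 0;-1 0 0 .9 0;-1 0 0 1 0;-1 0 0 1 0;-1 0 0 .6 0;-1 0 0 .5 0;-1 0 0 .3 0;-1 0 0 0 0;-1 0 0 0 0'; python3 -m jog '0.3 0 0 0 0;0.3 0 0 0 0;0.3 0 0 -.5 0;0.3 0 0 -1 0;0.3 0 0 -1 0;0.3 0 0 -1 0;.3 0 -.5 -.8 0;-1 -.4 -.9 0 0;-1 -.6 -.9 0 0;-1 -.8 -.9 0 0;-1 -.9 -.8 0 0;-1 0 0 0 0'; python3 look.py; python3 -c "
from h import *
c=cam('wrist'); cv2.imwrite('pics/w6.png',cv2.resize(c['img'][0:300,150:600],(800,533))[:,:,::-1]); import pickle; pickle.dump(c,open('w6.pkl','wb'))"
```

```text
time_s: 49.35
ee_pos: [492.2, -114.3, 54.9]
tool_rot: [0.0, 0.999, -0.039, 0.001]
contact_force: [-0.2, 0.2, -0.7]
width: 0.496
grip_force: 40.7
time_s: 50.85
ee_pos: [441.7, -28.0, 138.8]
tool_rot: [-0.0, 0.999, -0.037, -0.001]
contact_force: [-0.5, -0.4, -0.3]
width: -0.003
grip_force: 0.0
tcp [441.7 -28.  138.8] F [-0.5 -0.4 -0.3] w -0.003 yaw -4.27
wrist cup 2888 [ 554.6 -125.5]
wrist cup 2868 [ 490.9 -119.4]
wrist pot 1589 [576.  -52.3]
wrist pot 1667 [527.7 -48.3]
wrist pot 1495 [478.  -45.4]
top cup 300 [ 551.9 -120.3]
top cup 300 [ 492.4 -114.4]
top pot 142 [572.  -50.9]
top pot 139 [526.1 -46.9]
```

View pics/w6.png

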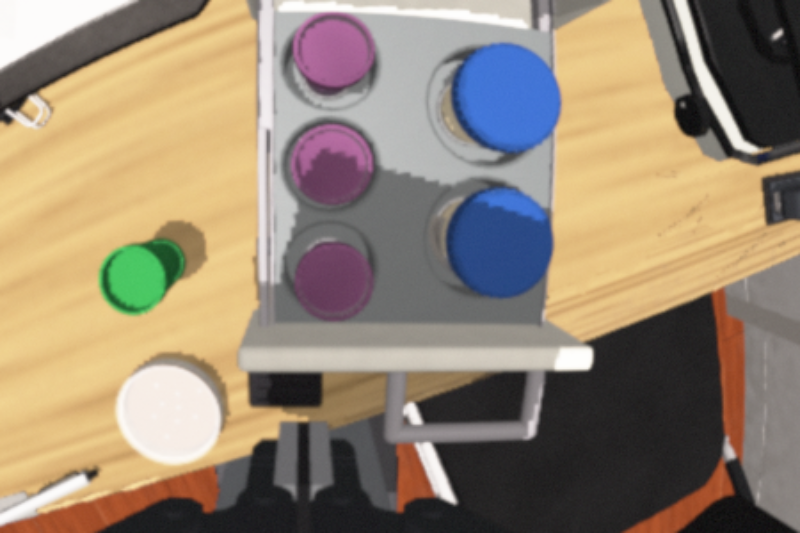

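Run:
```python
from h import *
import pickle
c=pickle.load(open('w6.pkl','rb')); t=cam('top'); P=lambda x,y,z:onz(c,150+x*.5625,y*.5625,z)
print('pad',P(285,390,50),'padL',P(249,390,50),'padR',P(322,390,50),'padfront',P(285,406,50),'plateedge bot',P(285,367,80),'barmid',P(460,432,68))
T=dict(p3=(334,51),p2=(332,162),p1=(334,279),c2=(507,98),c1=(500,241))
for n,q in T.items():
    print(n,[P(*q,z)[:2] for z in(68,73,80)])
hsv=cv2.cvtColor(t['img'],cv2.COLOR_RGB2HSV)
for lo,hi in(((100,120,60),(125,255,255)),((130,60,40),(172,255,200))):
    m=cv2.inRange(hsv,lo,hi); k,l,q,ct=cv2.connectedComponentsWithStats(m)
    for i in range(1,k):
        if q[i,4]>60 and -160<onz(t,*ct[i],73)[1]<0 and onz(t,*ct[i],73)[0]<600: print([onz(t,*ct[i],z)[:2] for z in(68,73,80)])
```

```text
pad [428.5 -20.4  50. ] padL [429.7  -3.9  50. ] padR [427.2 -37.2  50. ] padfront [420.5 -19.7  50. ] plateedge bot [449.9 -23.1  80. ] barmid [408.8 -97.5  68. ]
p3 [array([571.6, -51.5]), array([570.4, -51.1]), array([568.7, -50.6])]
p2 [array([527.3, -47.3]), array([527.1, -47.1]), array([526.9, -46.7])]
p1 [array([481., -45.]), array([481.9, -44.7]), array([483.2, -44.4])]
c2 [array([ 551.7, -120. ]), array([ 551. , -118.1]), array([ 549.9, -115.3])]
c1 [array([ 492.8, -114.2]), array([ 493.5, -112.4]), array([ 494.3, -109.8])]
[array([ 551.1, -119.4]), array([ 550.6, -118.9]), array([ 550. , -118.3])]
[array([ 492.4, -113.6]), array([ 492.2, -113.1]), array([ 491.9, -112.5])]
[array([570.5, -50.6]), array([570. , -50.5]), array([569.2, -50.3])]
[array([525.4, -46.6]), array([525.1, -46.5]), array([524.6, -46.3])]
```

```bash
python3 -m jog '-1 -.8 -.2 .5 0;-1 0 0 1 0;-1 0 0 1 0;-1 0 0 .5 0;-1 0 0 0 0;-1 0 0 0 0'; python3 -c "
from h import *
c=cam('wrist'); cv2.imwrite('pics/w7.png',cv2.resize(c['img'][100:320,180:460],(764,600))[:,:,::-1]); print(delta((424.5,-20.5,37)),px(c,st()[1]))"
```

```text
time_s: 51.8
ee_pos: [429.1, -25.2, 81.0]
tool_rot: [0.0, 0.999, -0.039, 0.001]
contact_force: [0.3, 0.4, -0.0]
width: -0.002
grip_force: 0.0
[-0.25 -0.22  2.21] [320.10063192 254.38136657]
```

View pics/w7.png

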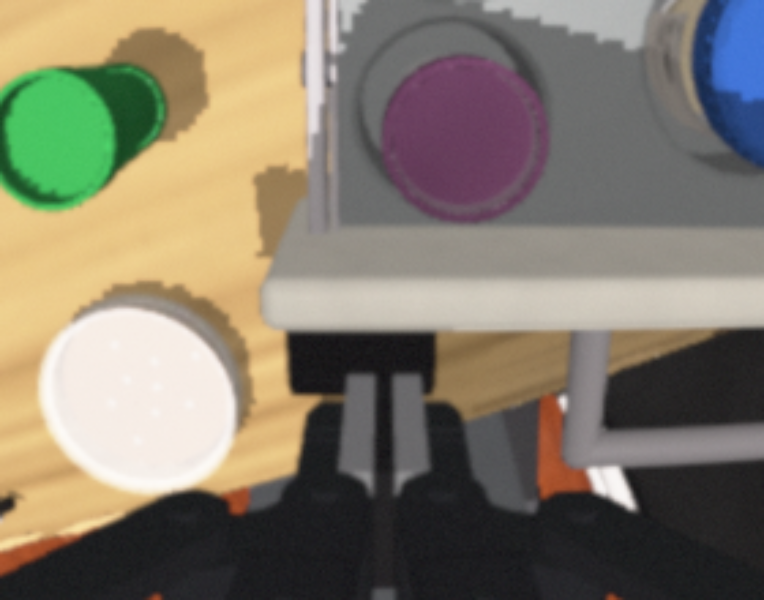

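```bash
python3 -m jog '-1 -.22 -.22 0 0;-1 0 0 .7 0;-1 0 0 .7 0;-1 0 0 0 0;-1 0 0 0 0'; python3 -m jog '-1 0 0 .3 0;-1 0 0 .3 0;-1 0 0 0 0'
```

```text
time_s: 52.48
ee_pos: [424.2, -20.2, 52.0]
tool_rot: [-0.0, 0.999, -0.039, -0.0]
contact_force: [0.6, -0.2, 0.7]
width: -0.001
grip_force: 0.0
time_s: 52.85
ee_pos: [424.8, -20.5, 41.0]
tool_rot: [0.0, 0.999, -0.038, 0.0]
contact_force: [-0.3, -0.4, 4.6]
width: 0.005
grip_force: 2.4
```

```bash
python3 -m jog '-1 0 0 .2 0;-1 0 0 .1 0;-1 0 0 0 0;-1 0 0 0 0'
```

```text
time_s: 53.35
ee_pos: [425.9, -20.6, 35.7]
tool_rot: [0.0, 0.999, -0.039, 0.002]
contact_force: [-1.6, 1.2, 6.2]
width: -0.004
grip_force: 3.1
```

Pad is down about 14 mm; now push.

```bash
python3 -m jog '-1 .3 0 0 0;-1 .3 0 0 0;-1 .3 0 0 0;-1 .3 0 0 0;-1 .3 0 0 0;-1 0 0 0 0'
```

```text
time_s: 54.1
ee_pos: [456.7, -23.0, 36.0]
tool_rot: [0.0, 0.999, -0.039, 0.002]
contact_force: [0.3, 0.9, 6.5]
width: 0.001
grip_force: 3.0
```

```bash
python3 look.py | grep -v top; python3 -m jog '-1 .4 0 0 0;-1 .5 0 0 0;-1 .5 0 0 0;-1 .5 0 0 0;-1 0 0 0 0'; python3 look.py
```

```text
tcp [456.7 -23.   36. ] F [0.3 0.9 6.5] w 0.001 yaw -4.43
wrist cup 2626 [ 575.6 -134.6]
wrist cup 7565 [ 522.2 -126.2]
wrist pot 5209 [559.7 -51.6]
wrist pot 5210 [509.1 -49.1]
time_s: 54.82
ee_pos: [495.3, -26.0, 36.3]
tool_rot: [0.0, 0.999, -0.039, 0.003]
contact_force: [1.9, 1.1, 5.4]
width: 0.0
grip_force: 2.9
tcp [495.3 -26.   36.3] F [1.9 1.1 5.4] w 0.0 yaw -4.44
wrist cup 307 [ 604.7 -132.3]
wrist cup 7541 [ 561.  -129.2]
wrist pot 4948 [597.9 -54.4]
wrist pot 5282 [548.3 -52.3]
top cup 301 [ 561.9 -119.9]
top pot 122 [593.9 -51.9]
top pot 96 [554.9 -51.5]
```

```bash
python3 -m jog '-1 -.1 0 -.5 0;-1 0 0 -.5 0;-1 .3 0 0 0;-1 .5 0 0 0;-1 .5 0 0 0;-1 .5 0 0 0;-1 .5 0 0 0;-1 .5 0 0 0;-1 .4 0 0 0;-1 .2 0 0 0;-1 0 0 0 0'
```

```text
time_s: 56.3
ee_pos: [558.7, -30.6, 54.4]
tool_rot: [0.0, 0.999, -0.039, 0.001]
contact_force: [-1.9, 0.4, -0.9]
width: 0.001
grip_force: 0.6
```

```bash
python3 -m jog '-1 .3 0 0 0;-1 .3 0 0 0;-1 0 0 0 0'
```

```text
time_s: 56.68
ee_pos: [571.2, -31.6, 54.7]
tool_rot: [0.0, 0.999, -0.039, 0.001]
contact_force: [0.2, -0.3, -0.1]
width: 0.001
grip_force: 0.3
```

```bash
python3 -m jog '-1 .2 0 0 0;-1 .2 0 0 0;-1 0 0 0 0'; python3 -m jog '-1 .2 0 0 0;-1 0 0 0 0'
```

```text
time_s: 57.05
ee_pos: [579.0, -32.2, 54.7]
tool_rot: [0.0, 0.999, -0.039, 0.001]
contact_force: [0.7, -0.9, -0.3]
width: -0.002
grip_force: 0.4
time_s: 57.3
ee_pos: [581.3, -32.3, 54.4]
tool_rot: [-0.0, 0.999, -0.038, -0.001]
contact_force: [-4.6, -0.4, 4.0]
width: -0.0
grip_force: 2.6
```

```bash
python3 -m jog '-1 .2 0 0 0;-1 0 0 0 0;-1 0 0 0 0'; python3 -m jog '-1 .2 0 0 0;-1 0 0 0 0;-1 0 0 0 0'
```

```text
time_s: 57.68
ee_pos: [581.2, -32.2, 54.1]
tool_rot: [-0.0, 0.999, -0.038, -0.007]
contact_force: [-17.6, -0.5, 12.2]
width: -0.001
grip_force: 8.6
time_s: 58.05
ee_pos: [581.1, -32.1, 54.0]
tool_rot: [-0.001, 0.999, -0.038, -0.013]
contact_force: [-28.6, -0.0, 22.0]
width: -0.0
grip_force: 14.9
```

```bash
python3 -m jog '-1 -.6 0 0 0;-1 -.8 0 0 0;-1 -1 0 0 0;-1 -1 0 0 0;-1 -1 0 -.5 0;-1 -1 0 -1 0;-1 -1 -.5 -1 0;-1 0 -1 -1 0;-1 0 -1 -1 0;-1 0 -1 0 0;-1 0 0 0 0;-1 0 0 0 0'; python3 -c "
from h import *
c=cam('wrist'); cv2.imwrite('pics/w8.png',c['img'][:,:,::-1]); print(st()[0]['contact_force'],st()[1])"
```

```text
time_s: 59.55
ee_pos: [467.9, 46.4, 144.2]
tool_rot: [0.0, 0.999, -0.038, 0.0]
contact_force: [-0.7, -0.5, 0.1]
width: 0.002
grip_force: 0.0
[ 0.25847669 -0.92221862 -0.35197413] [467.74550805  46.23250528 144.06708966]
```

View pics/w8.png

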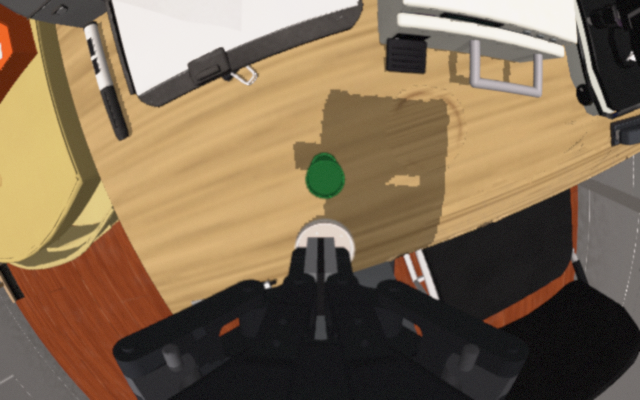

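```bash
python3 -c "
from h import *
t=cam('top'); w=cam('wrist'); print(onz(w,475,84,68),onz(w,540,93,68))
img=cv2.resize(t['img'][130:240,300:410],(600,600),interpolation=cv2.INTER_CUBIC); cv2.imwrite('pics/t9.png',img[:,:,::-1])"
```

```text
[555.3 -78.3  68. ] [ 551.4 -144.7   68. ]
```

View pics/t9.png

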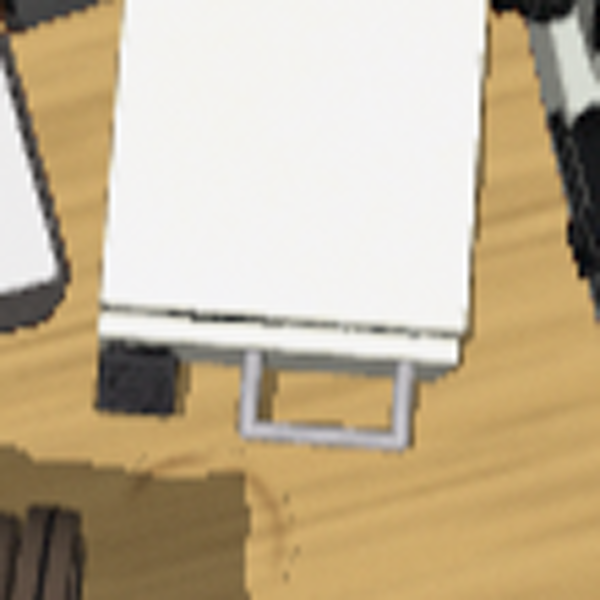

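```bash
python3 -c "
from bench import order
print(order.close_job())"
```

```text
the job is handed in; nothing more can be done
None
```

The job is handed in at about 60 s of the 192 s limit. All three pots and both cups are in their own pockets, the lever was pressed with the drawer still out, and the drawer was pushed in until it hit a hard stop at about 28 N. The hand-in gave no verdict, and the seating and closing were judged from camera views and the stop force, not from joint readings.

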